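Reset the die bonder's feeder under its push-latch cover

TASK

The feeder has stopped on a fault. Press the free edge of the grey service cover on the white feeder housing so that it pops open, gently push the green reset button under it all the way in and let it come back, then push the cover shut and press it until it latches flush. Only touch and push with the fingers, gripping nothing, and leave the yellow button, the magazine, the jar and the loupe alone.

Things in the scene. Friction and masses are not known exactly. Their poses are not given: they have to be found in the camera images.
- housing: White feeder-drive housing, a fixed box 200 (x) by 320 (y) by 100 mm high. Origin: centre of its underside; x axis from its front (robot's side) to its rear, z up; its yaw varies. The opening under the cover spans x -63 to +34, y -62 to +62 mm; in it is a well, floor 62 mm above the table, with a black latch housing (84 mm high, x -63 to -42 mm) along its front.
- cover (a joint): Spring-hinged grey cover with push-push latch, rad: 0 = shut, latched, flush; grows as it opens, free edge up and over to the rear; 1.92 = fully open at its stop, leaning 20 deg to the rear past upright. Pressed in beyond -0.05 (stop -0.057) and released, it unlatches and springs fully open in about 1 s; pushed shut beyond -0.05 and released, it latches at 0. A shorter press changes nothing.
- cover_mark (a point): Centre of the blue finger mark (20 mm disc) on the cover's outer face, the place to press: 76 mm from the hinge line, 20 mm in from the free edge; 100 mm above the table when shut, 4.3 mm lower at the inner stop. It moves with the cover. The spring pushes back there with about 2 N when shut, less when open. A full press and release of the latched cover frees it: get the finger out of its way.
- cover_edge (a point): Middle of the cover's free edge, on its outer face, 96 mm from the hinge line; 100 mm above the table when shut, 5.5 mm lower at the inner stop. It moves with the cover. The cover is a plate 120 mm wide and 4 mm thick, with a catch tongue reaching 24 mm below it, 6 to 19 mm in from this edge.
- cover_hinge (a point): Middle of the cover's hinge line, fixed to the housing, 101 mm above the table; the line runs along the housing's y axis at the rear side of the opening, at housing x = +34 mm. With the cover shut its outer face lies 1 mm below this line.
- reset_top (a point): Centre of the top of the green round reset button (22 mm across) in the well, at rest 83 mm above the table, 17 mm below the cover's shut outer face, 52 mm in front of the hinge line and 30 mm left or right of the middle, in a black collar 38 mm across and 12 mm high. It moves down with the button.
- reset (a joint): Travel of the green reset button in m: 0 = out, 0.005 = all the way in. It springs back when released; all the way in takes about 5 N.
- jog_top (a point): Centre of the top of the yellow round jog button, same shape, in the other place of the well, 60 mm from the green one. Not to be pressed.
- jog (a joint): Travel of the yellow jog button in m, 0 = out, 0.005 = all the way in. Must stay out.
- magazine: Loose brass-coloured perforated lead-frame magazine, a box 140 x 65 x 90 mm high, standing left (+y) of the housing. Origin: centre of its underside. Leave it alone.
- jar: Loose amber glass jar with black lid, 48 mm across, 62 mm high, standing right (-y) of the housing. Origin: centre of its underside. Leave it alone.
- loupe: Loose black eye loupe, 34 mm across, 42 mm high, standing on the housing's top left of the cover. Origin: centre of its underside. Leave it alone.

How it is judged:
By the outcome, as a careful person would: the job done as asked, in the order asked, and still so for the second after the job is handed in, with the robot touching nothing.
It also fails if it takes over 48 s, if anything falls off the work surface, if the arm or the gripper's body presses on something with over 40 N, if the wrist force passes 120 N, or if a joint passes its speed limit or range.

ROBOT

A 7-joint arm with a two-finger parallel gripper is mounted at the origin on the work surface. World frame = base frame: x ahead of the robot, y to its left, z up, the work surface at z = 0. Lengths are in mm, angles in degrees, forces in N, time in s.
With the tool pointing down it reaches from about 425 to 825 mm from the base axis. Payload 3.6 kg.
Tool frame: the origin (TCP) lies between the finger pads; the fingertips stand 11 mm ahead of it and the grasp point (between the pads) lies 8 mm behind it; z points along the fingers, y is the line along which they close (so a half turn about z gives the same grasp; the last joint's range is limited). The gripper opens to 93 mm and grips with 3 to 60 N. Pads are 15 mm wide; open, the fingers measure 128 mm over their backs; the gripper's body (75 mm by 188 mm) begins 65 mm behind the grasp point.
Start: joints at [70.445, 35.231, -0.722, 81.555, 0.464, 63.22, -2.315], TCP at [201.268, -618.024, 229.64] pointing down, gripper open.
Joint ranges: [-178.69, 178.69], [-17.37, 117.87], [-77.05, 75.6], [15.02, 138.74], [-78.02, 258.01], [0.78, 113.62], [-162.83, 162.83]. Speed limits (degrees/s): [159.86, 159.86, 180, 180, 180, 180, 180].

INTERFACE

Orientations are given as [roll, pitch, yaw] about the fixed x, y, z axes, in that order (R = Rz(yaw) Ry(pitch) Rx(roll)).
In Python, from workcell import telemetry, viewer, arm gives the robot as it stands.
- The arm moves only by the tool servo_tool, never from a script. Its argument "deltas" is a list of rows, each a list of 5 numbers: the finger opening in mm, from 0 to 93, then the shift along the world's x, y, z scaled (see below), then the turn about the world's z scaled (see below). A call has 1 to 10 rows; each row is the pose to reach, as a shift and turn from the pose commanded when the call began; what a row does not reach only later rows make up. The controller multiplies each number of a shift by 250 mm and each number of a turn by pi/2 rad. A row lasts 1/12 s, in which the tool goes at most 41.7 mm and 7.16 degrees, less where a joint would pass 70% of its speed; a pose out of reach is approached as far as the arm can. A call with a number of a shift or a turn outside -1 to 1 is refused whole. A call with a gripper value outside its range is refused whole. The fingers move at their own pace and stop on an object; the grip force is fixed at half the most. Time passes only in rows, so rows that repeat a pose let the fingers close. It gives the time, the measured TCP pose, the force, the opening and the grip force at its end, in the units of the state.
- telemetry.sense(): the state, without advancing time (a new reading comes with each control period).
- viewer.read_camera(name): name is "scene" or "top" or "wrist"; returns a dict with "frame" (400x640x3 uint8, red, green, blue), "range_z" (400x640 float32, mm along the optical axis (not along the pixel's ray), 0 where there is no reading), "fovy" (degrees; the focal length in pixels is half the picture's height over the tangent of half this angle, whatever the lens; pixels are square), "cx", "cy" (the principal point, pixels), "k1" (the pictures are not rectified: a ray, as slopes to the right and down, at radius r is drawn at 1 + k1 r^2 times it, then the intrinsics apply), "eye" and "orientation" of the camera in the world; the wrist camera has in their place "hand_eye" (4x4, takes a point from camera to tool coordinates, whose origin is the TCP and whose axes are the flange's). Camera axes: x right, y down, z forward; pixel columns grow to the right and rows downward; lengths in mm; the calibration is good to about 2 mm. A picture is of the moment at which its call begins: read the wrist's pose just before it.
- arm.job_done(): hands the job in; it is judged then, once.
The state is a dict: "time_s": time; "joints": joint angles; "joint_velocities": joint speeds; "joint_efforts": joint torques, N m; "ee_pos": TCP position; "tcp_rot": TCP orientation; "force": force on the tool from outside, world axes, zero at the start; "wrist_torque": the same for the moment, N m; "width": finger opening in mm; "gripper_force": force on a finger pad.
Only numpy, scipy, OpenCV 4.12 (cv2) and the standard library are available. Lean on these libraries where they do the work, as an engineer would, in place of code of your own. Each camera call takes 0.05 s, during which the arm holds its last target. There are 200 camera calls.

## Working session

There is one attempt and no reset: what is moved stays moved. The work goes in short steps, Python scripts to look and compute and a tool call to move; the robot and the scene stay as the last step left them, time stands still between calls to the robot, and variables do not carry over. Pictures are saved under pics/ and viewed, at most 10 in all, crops included, and the job is handed in when it is done.

Besides the shell and the picture viewer there is one more tool, called after "Request:" by a JSON object that holds its "fn" and its "kwargs", one argument or row to a line. servo_tool: Moves the arm, as the interface text tells. Its arguments: {"type":"object","properties":{"deltas":{"type":"array","items":{"type":"array","items":{"type":"number"}}}},"required":["deltas"]}

```bash
mkdir -p pics; cat > h.py <<'E'
import numpy as np, cv2
from workcell import telemetry, viewer, arm
def cam(name):
    s=telemetry.sense(); c=viewer.read_camera(name); c['s']=s; return c
def save(c,fn): cv2.imwrite('pics/'+fn, c['frame'][:,:,::-1])
def pose(c):
    from scipy.spatial.transform import Rotation as R
    if 'hand_eye' in c:
        s=c['s']; T=np.eye(4); T[:3,:3]=R.from_euler('xyz',s['tcp_rot'],degrees=True).as_matrix(); T[:3,3]=s['ee_pos']
        M=T@np.array(c['hand_eye']); return M[:3,3],M[:3,:3]
    o=np.array(c['orientation'],float)
    return np.array(c['eye']),(o if o.shape==(3,3) else R.from_euler('xyz',o,degrees=True).as_matrix())
def rays(c,px):
    px=np.array(px,float).reshape(-1,1,2); f=c['frame'].shape[0]/2/np.tan(np.radians(c['fovy'])/2)
    d=(px[:,0]-[c['cx'],c['cy']])/f; u=d.copy()
    for _ in range(20): u=d/(1+c['k1']*(u**2).sum(1,keepdims=True))
    e,R=pose(c); return e,np.c_[u,np.ones(len(u))]@R.T
def onz(c,px,z):
    e,d=rays(c,px); return e+d*((z-e[2])/d[:,2:3])
def depthpt(c,px):
    e,d=rays(c,px); z=np.array([c['range_z'][int(round(v)),int(round(u))] for u,v in np.array(px).reshape(-1,2)])
    return e+d*z[:,None]
E
python3 - <<'E'
from h import *
for n in('scene','top'):
    c=cam(n); save(c,n+'0.png'); print(n,{k:c[k] for k in c if k not in('frame','range_z','s')})
print(telemetry.sense())
E
```

```text
scene {'fovy': 48.08402518585898, 'cx': 315.09455518697575, 'cy': 199.3656620110648, 'k1': -0.11760607342028291, 'eye': array([1009.18893257,  288.68191809,  815.39356868]), 'orientation': array([-145.48861854,   -0.89682919,  116.64712213])}
top {'fovy': 47.66220425929374, 'cx': 312.6471832053306, 'cy': 200.42748108570046, 'k1': -0.09591611881872193, 'eye': array([ 395.68622169,   69.34558031, 1153.90001453]), 'orientation': array([-171.29989124,    0.61778464,  -89.8494437 ])}
{'time_s': 0.1, 'joints': array([70.44395509, 35.28381059, -0.72181456, 81.62971089,  0.46446355,
       63.220625  , -2.31467481]), 'joint_velocities': array([ 0.04022193, -0.11145035, -0.00042018, -0.15118267,  0.01761878,
        0.06389163, -0.00285235]), 'joint_efforts': array([ 1.25994990e-03, -4.60045767e+01,  2.10170508e-01, -1.66244209e+01,
       -6.11346611e-02,  1.69448642e-02,  9.87366775e-05]), 'ee_pos': array([ 201.05846592, -617.410668  ,  228.6099482 ]), 'tcp_rot': array([-1.79868763e+02,  2.53779718e-03,  1.80408242e+01]), 'force': array([ 0.29322099,  0.35417174, -0.50027092]), 'wrist_torque': array([0.07322331, 0.03518079, 0.02150142]), 'gripper_force': 0.0, 'width': 93.0402701637275}
```

View pics/scene0.png

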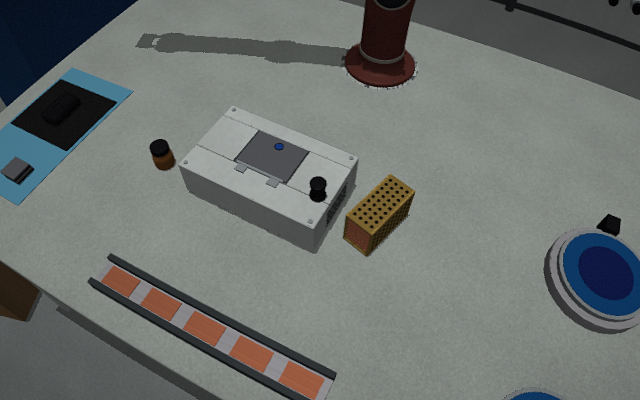

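View pics/top0.png

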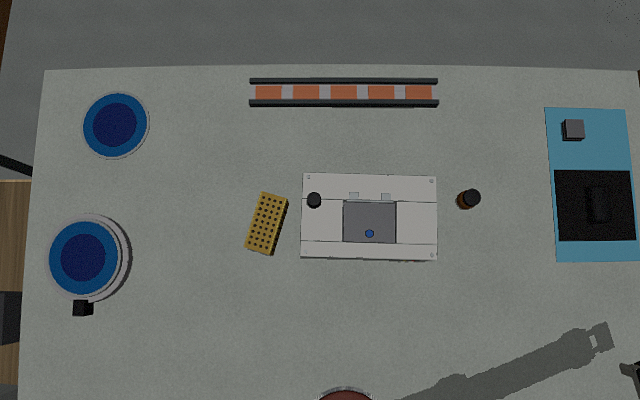

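The top view shows the shut grey cover at about (343–396, 200–243) with the blue mark at (369, 233) and its hinges at the rear. The loupe is at (314, 200), the magazine at (267, 223) and the jar at (469, 199). The scene view shows the mark at (279, 146).

```bash
cat >> h.py <<'E'
def blob(c,lo,hi,box):
    h=cv2.cvtColor(c['frame'],cv2.COLOR_RGB2HSV); m=cv2.inRange(h,np.array(lo),np.array(hi)); k=np.zeros_like(m); x0,y0,x1,y1=box; k[y0:y1,x0:x1]=m[y0:y1,x0:x1]
    return k
def cen(m):
    k=cv2.moments(m,True); return [k['m10']/k['m00'],k['m01']/k['m00']],k['m00']
def rect(c,m,z):
    cs=max(cv2.findContours(m,0,2)[0],key=cv2.contourArea)[:,0]
    w=onz(c,cs,z)[:,:2].astype(np.float32); return cv2.minAreaRect(w),cv2.boxPoints(cv2.minAreaRect(w))
E
python3 - <<'E'
from h import *
for n,b,mk in(('top',(290,165,445,270),(360,225,378,242)),('scene',(170,95,365,250),(265,138,292,156))):
    c=cam(n); p,a=cen(blob(c,(100,100,40),(130,255,255),mk)); print(n,'mark',p,a,onz(c,[p],100),depthpt(c,[p]))
    h=cv2.cvtColor(c['frame'],cv2.COLOR_RGB2HSV)
    for q in ([(350,215),(325,230),(380,250)] if n=='top' else [(265,160),(220,150)]): print(q,c['frame'][q[1],q[0]],h[q[1],q[0]])
    if n=='top':
        m=blob(c,(0,0,70),(180,60,135),(335,195,402,248)); m=cv2.morphologyEx(m,cv2.MORPH_CLOSE,np.ones((7,7))); print('cover',rect(c,m,100))
        m=blob(c,(0,0,150),(180,40,255),b); m=cv2.morphologyEx(m,cv2.MORPH_CLOSE,np.ones((9,9))); print(cen(m),'hous',rect(c,m,100))
        print('loupe',onz(c,[(314,200)],142),'mag',onz(c,[(267,223)],90),'jar',onz(c,[(469,199)],62))
E
```

```text
top mark [369.0, 233.0] 45.0 [[480.26833856 -50.41170688 100.        ]] [[480.2519924  -50.38856284 100.2036745 ]]
(350, 215) [91 94 96] [102  13  96]
(325, 230) [148 148 144] [ 30   7 148]
(380, 250) [149 149 146] [ 30   5 149]
cover (((513.6953735351562, -49.19127655029297), (155.78273010253906, 113.23347473144531), 89.74604034423828), array([[ 456.73395 , -126.83093 ],
       [ 569.96625 , -127.332825],
       [ 570.6568  ,   28.44838 ],
       [ 457.4245  ,   28.950272]], dtype=float32))
([369.95468638206535, 215.19723348437873], 8386.0) hous (((521.9933471679688, -51.03460693359375), (316.87835693359375, 195.84957885742188), 88.38858795166016), array([[ 419.6519  , -206.65741 ],
       [ 615.42395 , -212.16486 ],
       [ 624.33484 ,  104.588196],
       [ 428.56274 ,  110.09564 ]], dtype=float32))
loupe [[551.49129853  77.60697732 142.        ]] mag [[504.36599504 189.04497536  90.        ]] jar [[ 566.67995025 -303.14719849   62.        ]]
scene mark [278.5744680851064, 146.17021276595744] 47.0 [[477.99582761 -51.597325   100.        ]] [[479.17467046 -50.84216506 101.58762715]]
(265, 160) [79 79 83] [120  12  83]
(220, 150) [154 160 156] [ 70  10 160]
```

Request:
{"fn": "servo_tool", "kwargs": {
  "deltas": [
    [0, 0.06, 0.12, 0, -0.04],
    [0, 0.12, 0.24, 0, -0.08],
    [0, 0.18, 0.36, 0, -0.12],
    [0, 0.24, 0.48, 0, -0.16],
    [0, 0.3, 0.6, 0, -0.19],
    [0, 0.36, 0.72, 0, -0.218],
    [0, 0.42, 0.84, 0, -0.218],
    [0, 0.48, 0.96, 0, -0.218]
  ]
}}

```text
time_s: 0.87
ee_pos: [321.7, -376.4, 229.7]
tcp_rot: [-180.0, -0.0, -1.6]
force: [0.8, -0.8, -0.1]
width: 44.2
gripper_force: 0.0
```

Request:
{"fn": "servo_tool", "kwargs": {
  "deltas": [
    [0, 0.06, 0.12, 0, 0],
    [0, 0.12, 0.24, 0, 0],
    [0, 0.18, 0.36, 0, 0],
    [0, 0.24, 0.48, 0, 0],
    [0, 0.3, 0.6, 0, 0],
    [0, 0.36, 0.72, 0, 0],
    [0, 0.42, 0.84, 0, 0],
    [0, 0.48, 0.96, 0, 0],
    [0, 0.48, 0.96, 0, 0]
  ]
}}

```text
time_s: 1.62
ee_pos: [444.5, -130.3, 229.8]
tcp_rot: [-179.7, -0.2, -0.9]
force: [0.6, 1.0, -0.1]
width: 0.3
gripper_force: 0.0
```

```bash
python3 - <<'E'
from h import *
c=cam('wrist'); save(c,'w1.png'); print(c['s']['ee_pos'],c['s']['tcp_rot'],c['s']['joints'],c['s']['width'],c['s']['time_s'],c['hand_eye'])
m=blob(c,(100,100,40),(130,255,255),(0,0,640,400));
if m.any(): p,a=cen(m); print(p,a,onz(c,[p],100),depthpt(c,[p]))
E
```

```text
[ 444.53046685 -130.33666982  229.78824331] [-1.79747824e+02 -1.51422229e-01 -8.56621906e-01] [ 15.43406628  18.7980467   -2.14522363 111.15773175   0.5381995
  49.96469025 -77.79843123] 0.2693988803174772 1.6167 [[ 2.29465676e-04 -9.54539670e-01 -2.98083823e-01  8.28477849e+01]
 [ 9.99999969e-01  2.48327815e-04 -2.54058781e-05 -3.38783995e-01]
 [ 9.82734228e-05 -2.98083808e-01  9.54539697e-01 -1.54972321e+02]
 [ 0.00000000e+00  0.00000000e+00  0.00000000e+00  1.00000000e+00]]
[225.7076923076923, 164.56615384615384] 325.0 [[478.2883567 -51.0712851 100.       ]] [[478.32614996 -51.13406545 100.22131162]]
```

View pics/w1.png

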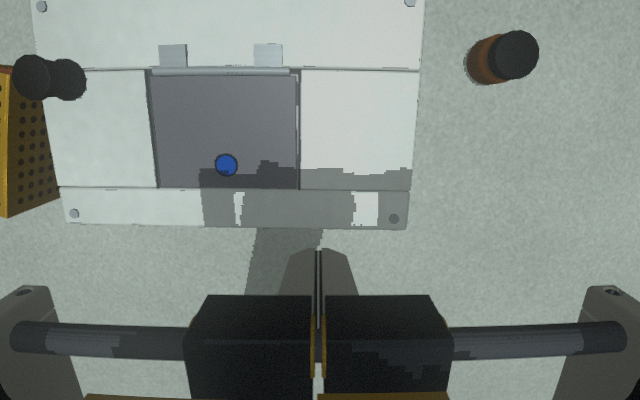

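The wrist view shows the blue mark at (226, 165), the hinge line from (152, 69) to (300, 70) and the cover's free edge at row ~188. The fingers are closed at (318, 260).

Request:
{"fn": "servo_tool", "kwargs": {
  "deltas": [
    [0, 0.05, 0.1, -0.05, 0],
    [0, 0.1, 0.2, -0.15, 0],
    [0, 0.15, 0.3, -0.25, 0],
    [0, 0.15, 0.34, -0.34, 0],
    [0, 0.15, 0.34, -0.4, 0],
    [0, 0.15, 0.34, -0.4, 0],
    [0, 0.15, 0.34, -0.4, 0],
    [0, 0.15, 0.34, -0.4, 0]
  ]
}}

```text
time_s: 2.33
ee_pos: [479.3, -54.5, 130.5]
tcp_rot: [180.0, -0.1, -1.7]
force: [-0.1, -0.2, 0.2]
width: 0.0
gripper_force: 0.0
```

```bash
python3 - <<'E'
from h import *
c=cam('wrist'); print(c['s']['ee_pos'],c['s']['tcp_rot'],c['s']['force'],c['s']['time_s'])
m=blob(c,(100,100,40),(130,255,255),(0,0,640,400))
if m.any(): p,a=cen(m); print(p,a,onz(c,[p],100))
save(c,'w2.png')
E
```

```text
[479.25889106 -54.49467356 130.48041026] [ 1.79954602e+02 -9.05243668e-02 -1.71386639e+00] [-0.09677505 -0.24808354  0.21813559] 2.3333
[312.9483870967742, 244.41612903225806] 310.0 [[481.26581756 -51.34889058 100.        ]]
```

Request:
{"fn": "servo_tool", "kwargs": {
  "deltas": [
    [0, 0, 0.01, -0.035, 0],
    [0, 0, 0.01, -0.07, 0],
    [0, 0, 0.01, -0.08, 0],
    [0, 0, 0.01, -0.085, 0],
    [0, 0, 0.01, -0.09, 0],
    [0, 0, 0.01, -0.09, 0],
    [0, 0, 0.01, -0.09, 0]
  ]
}}

```text
time_s: 2.97
ee_pos: [479.1, -50.6, 107.4]
tcp_rot: [180.0, -0.1, -1.6]
force: [-0.1, 0.0, 2.8]
width: 0.6
gripper_force: 1.2
```

Request:
{"fn": "servo_tool", "kwargs": {
  "deltas": [
    [0, 0, 0, -0.003, 0],
    [0, 0, 0, -0.006, 0],
    [0, 0, 0, -0.006, 0],
    [0, 0, 0, -0.006, 0]
  ]
}}

```text
time_s: 3.3
ee_pos: [479.2, -50.6, 107.1]
tcp_rot: [180.0, -0.1, -1.6]
force: [-2.7, 0.0, 12.7]
width: 0.9
gripper_force: 6.3
```

Request:
{"fn": "servo_tool", "kwargs": {
  "deltas": [
    [0, -0.06, 0, 0.06, 0],
    [0, -0.2, 0, 0.14, 0],
    [0, -0.32, 0, 0.22, 0],
    [0, -0.32, 0, 0.36, 0],
    [0, -0.32, 0, 0.5, 0],
    [0, -0.32, 0, 0.5, 0],
    [0, -0.32, 0, 0.5, 0],
    [0, -0.32, 0, 0.5, 0],
    [0, -0.32, 0, 0.5, 0],
    [0, -0.32, 0, 0.5, 0]
  ]
}}

```text
time_s: 4.13
ee_pos: [397.9, -50.5, 229.3]
tcp_rot: [-180.0, 0.2, -1.6]
force: [0.3, 0.7, -0.6]
width: 0.2
gripper_force: 0.0
```

Request:
{"fn": "servo_tool", "kwargs": {
  "deltas": [
    [0, 0, 0, 0, 0],
    [0, 0, 0, 0, 0],
    [0, 0, 0, 0, 0],
    [0, 0, 0, 0, 0],
    [0, 0, 0, 0, 0]
  ]
}}

```text
time_s: 4.55
ee_pos: [398.7, -50.5, 230.5]
tcp_rot: [-180.0, 0.0, -1.6]
force: [0.1, 0.4, 0.6]
width: 0.1
gripper_force: 0.0
```

```bash
python3 - <<'E'
from h import *
c=cam('wrist'); save(c,'w3.png'); print(c['s']['ee_pos'],c['s']['force'],c['s']['time_s'])
h=cv2.cvtColor(c['frame'],cv2.COLOR_RGB2HSV)
for n,lo,hi in(('g',(45,90,30),(85,255,255)),('y',(20,110,60),(35,255,255))):
    m=blob(c,lo,hi,(80,0,560,290)); 
    if m.any(): p,a=cen(m); print(n,p,a,onz(c,[p],83),depthpt(c,[p]))
E
```

```text
[398.72610822 -50.5164045  230.49309061] [0.05391746 0.38685764 0.62702063] 4.55
g [281.47975708502025, 77.58704453441295] 494.0 [[503.00617289 -22.25924768  83.        ]] [[503.02784742 -22.22864912  82.69382873]]
y [165.33062330623306, 79.07642276422764] 1845.0 [[506.14033314  77.9152989   83.        ]] [[504.85772561  71.10104453  98.80439315]]
```

View pics/w3.png

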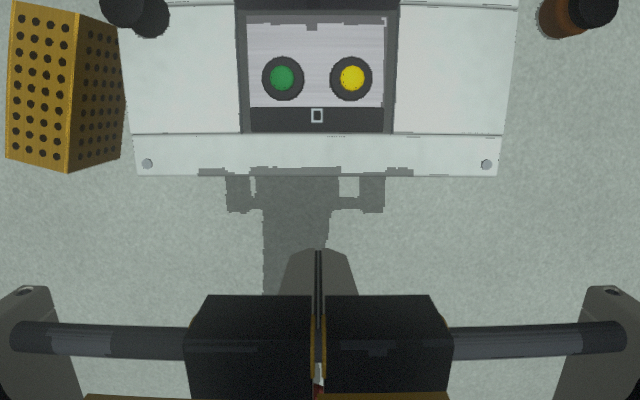

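The cover stands open. The green button is at (282, 78), which is world (503, -22). The yellow one is at (352, 78).

Request:
{"fn": "servo_tool", "kwargs": {
  "deltas": [
    [0, 0.14, 0.04, 0, 0],
    [0, 0.28, 0.08, -0.06, 0],
    [0, 0.42, 0.114, -0.16, 0],
    [0, 0.42, 0.114, -0.28, 0],
    [0, 0.42, 0.114, -0.4, 0],
    [0, 0.42, 0.114, -0.47, 0],
    [0, 0.42, 0.114, -0.51, 0],
    [0, 0.42, 0.114, -0.52, 0],
    [0, 0.42, 0.114, -0.52, 0],
    [0, 0.42, 0.114, -0.52, 0]
  ]
}}

```text
time_s: 5.43
ee_pos: [504.7, -22.1, 101.7]
tcp_rot: [-180.0, -0.1, -1.6]
force: [-0.1, 0.3, 0.1]
width: 0.5
gripper_force: 0.0
```

```bash
python3 - <<'E'
from h import *
c=cam('wrist'); save(c,'w4.png'); print(c['s']['ee_pos'],c['s']['force'],c['s']['time_s'])
E
```

```text
[504.72486908 -22.05462647 101.73717289] [-0.06294317  0.2738843   0.10498783] 5.4333
```

View pics/w4.png

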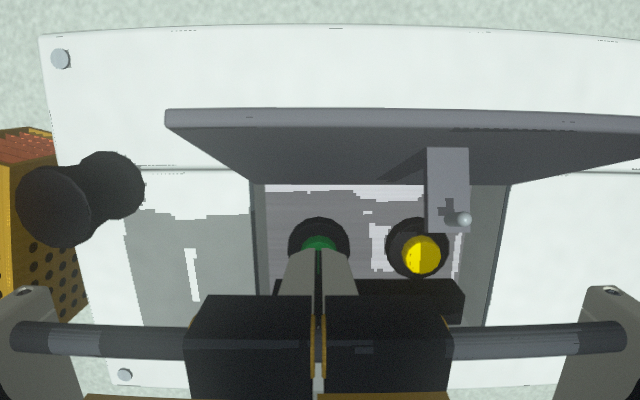

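The fingertips (318, 250) are above the green button (318, 240), clear of the yellow one (420, 253) and of the open cover.

Request:
{"fn": "servo_tool", "kwargs": {
  "deltas": [
    [0, 0, 0, -0.015, 0],
    [0, 0, 0, -0.028, 0],
    [0, 0, 0, -0.034, 0],
    [0, 0, 0, -0.04, 0],
    [0, 0, 0, -0.044, 0],
    [0, 0, 0, -0.047, 0],
    [0, 0, 0, -0.047, 0],
    [0, 0, 0, -0.047, 0]
  ]
}}

```text
time_s: 6.15
ee_pos: [504.4, -22.1, 89.4]
tcp_rot: [-180.0, -0.1, -1.6]
force: [0.5, 0.1, 4.8]
width: 0.5
gripper_force: 2.4
```

Request:
{"fn": "servo_tool", "kwargs": {
  "deltas": [
    [0, 0, 0, -0.002, 0],
    [0, 0, 0, -0.004, 0],
    [0, 0, 0, -0.004, 0],
    [0, 0, 0, -0.004, 0]
  ]
}}

```text
time_s: 6.48
ee_pos: [504.5, -22.1, 89.2]
tcp_rot: [180.0, -0.1, -1.6]
force: [-1.1, 0.3, 11.9]
width: 0.4
gripper_force: 5.9
```

Request:
{"fn": "servo_tool", "kwargs": {
  "deltas": [
    [0, 0, 0, 0.02, 0],
    [0, 0, 0, 0.06, 0],
    [0, 0, 0, 0.15, 0],
    [0, 0, 0, 0.28, 0],
    [0, 0, 0, 0.42, 0],
    [0, 0, 0, 0.54, 0],
    [0, 0, 0, 0.6, 0],
    [0, 0, 0, 0.6, 0],
    [0, 0, 0, 0.6, 0]
  ]
}}

```text
time_s: 7.23
ee_pos: [503.2, -22.0, 238.1]
tcp_rot: [-180.0, 0.0, -1.6]
force: [-0.2, 0.7, -1.0]
width: 0.5
gripper_force: 0.0
```

```bash
python3 - <<'E'
from h import *
c=cam('wrist'); print(c['s']['ee_pos'],c['s']['force'],c['s']['time_s'])
for n in('top','scene'):
    c=cam(n)
    p,a=None,0
    m=blob(c,(45,90,30),(85,255,255),(320,190,420,260) if n=='top' else (200,100,340,200))
    if m.any(): p,a=cen(m); print(n,p,a,depthpt(c,[p]))
c=cam('scene'); cv2.imwrite('pics/s4.png',cv2.resize(c['frame'][80:260,150:430,::-1],None,fx=2.5,fy=2.5))
m=blob(c,(100,100,40),(130,255,255),(200,90,340,220))
if m.any(): p,a=cen(m); print('mark',p,a,depthpt(c,[p]))
E
```

```text
[503.24772213 -22.00750418 238.05249155] [-0.17911016  0.70463147 -1.04169313] 7.2333
scene [285.42528735632186, 166.19540229885058] 87.0 [[508.95223581 -18.64955952  85.63646353]]
mark [248.7, 156.8] 10.0 [[580.18705125 -53.79158298 172.49937155]]
```

View pics/s4.png

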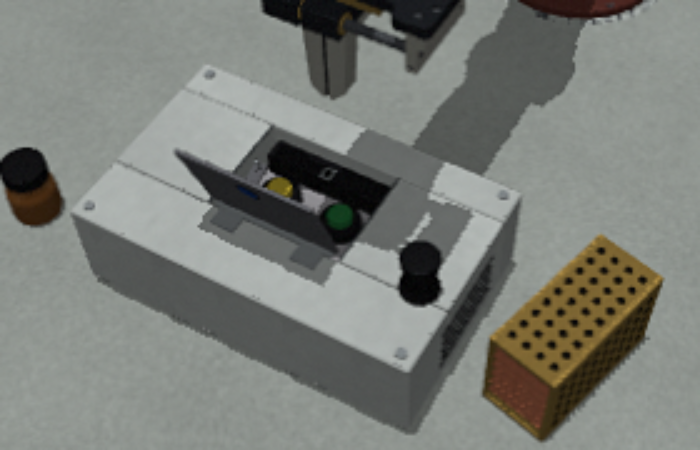

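The crop shows the cover standing open at (250, 200), the green button out at (340, 215), and the loupe, jar and magazine untouched.

Request:
{"fn": "servo_tool", "kwargs": {
  "deltas": [
    [0, 0.1, -0.03, 0.02, 0],
    [0, 0.22, -0.06, 0.02, 0],
    [0, 0.34, -0.1, 0.02, 0],
    [0, 0.44, -0.124, 0.02, 0],
    [0, 0.48, -0.124, 0.02, 0],
    [0, 0.48, -0.124, -0.04, 0],
    [0, 0.48, -0.124, -0.12, 0],
    [0, 0.48, -0.124, -0.2, 0],
    [0, 0.48, -0.124, -0.2, 0],
    [0, 0.48, -0.124, -0.2, 0]
  ]
}}

```text
time_s: 8.27
ee_pos: [622.5, -52.9, 185.8]
tcp_rot: [-180.0, 0.3, -1.6]
force: [0.2, 0.4, 0.4]
width: 0.4
gripper_force: 0.0
```

Request:
{"fn": "servo_tool", "kwargs": {
  "deltas": [
    [0, -0.06, 0, 0.01, 0],
    [0, -0.1, 0, 0.02, 0],
    [0, -0.14, 0, 0.024, 0],
    [0, -0.18, 0, 0.026, 0],
    [0, -0.22, 0, 0.026, 0],
    [0, -0.26, 0, 0.024, 0],
    [0, -0.3, 0.004, 0.016, 0],
    [0, -0.35, 0.004, 0.004, 0],
    [0, -0.35, 0.004, 0.004, 0]
  ]
}}

```text
time_s: 9.02
ee_pos: [535.5, -52.1, 190.3]
tcp_rot: [180.0, -0.1, -1.6]
force: [1.2, 0.6, 0.7]
width: 0.6
gripper_force: 0.3
```

```bash
python3 - <<'E'
from h import *
c=cam('scene'); print(c['s']['ee_pos'],c['s']['force'],c['s']['time_s'])
cv2.imwrite('pics/s5.png',cv2.resize(c['frame'][80:260,150:430,::-1],None,fx=2.5,fy=2.5))
E
```

```text
[535.49522937 -52.06984434 190.3017178 ] [1.22090349 0.6003119  0.73241465] 9.0167
```

View pics/s5.png

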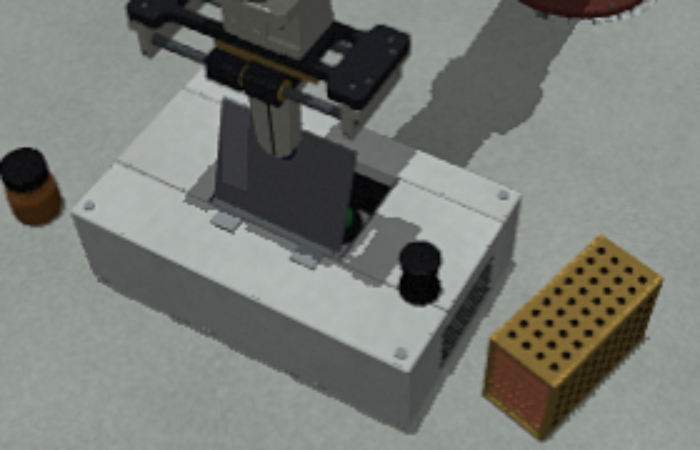

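The fingertips sit on the outer face at the mark (285, 150), with the cover past upright and closing. I'll continue along the arc.

Request:
{"fn": "servo_tool", "kwargs": {
  "deltas": [
    [0, -0.054, 0.002, -0.026, 0],
    [0, -0.1, 0.003, -0.059, 0],
    [0, -0.141, 0.004, -0.099, 0],
    [0, -0.174, 0.005, -0.146, 0],
    [0, -0.198, 0.006, -0.198, 0],
    [0, -0.207, 0.006, -0.225, 0],
    [0, -0.213, 0.006, -0.253, 0],
    [0, -0.217, 0.006, -0.282, 0],
    [0, -0.218, 0.006, -0.295, 0],
    [0, -0.218, 0.006, -0.295, 0]
  ]
}}

```text
time_s: 9.9
ee_pos: [482.3, -50.5, 114.6]
tcp_rot: [-180.0, -0.0, -1.6]
force: [1.1, -0.7, 0.6]
width: 0.3
gripper_force: 0.8
```

Request:
{"fn": "servo_tool", "kwargs": {
  "deltas": [
    [0, -0.004, 0, -0.01, 0],
    [0, -0.008, 0, -0.02, 0],
    [0, -0.008, 0, -0.028, 0],
    [0, -0.008, 0, -0.032, 0],
    [0, -0.008, 0, -0.034, 0],
    [0, -0.008, 0, -0.034, 0],
    [0, -0.008, 0, -0.034, 0]
  ]
}}

```text
time_s: 10.48
ee_pos: [480.8, -50.6, 107.4]
tcp_rot: [180.0, -0.1, -1.6]
force: [1.6, 0.1, 5.8]
width: 0.4
gripper_force: 2.8
```

Slightly further, to be firmly on the stop.

Request:
{"fn": "servo_tool", "kwargs": {
  "deltas": [
    [0, 0, 0, -0.003, 0],
    [0, 0, 0, -0.005, 0],
    [0, 0, 0, -0.005, 0],
    [0, 0, 0, -0.005, 0]
  ]
}}

```text
time_s: 10.82
ee_pos: [480.9, -50.6, 107.2]
tcp_rot: [180.0, -0.2, -1.6]
force: [-0.6, 0.1, 13.8]
width: 0.3
gripper_force: 6.9
```

Request:
{"fn": "servo_tool", "kwargs": {
  "deltas": [
    [0, 0, 0, 0.02, 0],
    [0, 0, 0, 0.05, 0],
    [0, 0, 0, 0.12, 0],
    [0, -0.05, 0, 0.22, 0],
    [0, -0.15, 0, 0.34, 0],
    [0, -0.3, 0, 0.46, 0],
    [0, -0.32, 0, 0.5, 0],
    [0, -0.32, 0, 0.5, 0],
    [0, -0.32, 0, 0.5, 0],
    [0, -0.32, 0, 0.5, 0]
  ]
}}

```text
time_s: 11.65
ee_pos: [399.9, -50.5, 229.6]
tcp_rot: [-180.0, 0.1, -1.6]
force: [-0.3, -0.1, -0.3]
width: 0.6
gripper_force: 0.0
```

```bash
python3 - <<'E'
from h import *
c=cam('wrist'); print(c['s']['ee_pos'],c['s']['force'],c['s']['time_s'])
m=blob(c,(100,100,40),(130,255,255),(80,0,560,290))
if m.any(): p,a=cen(m); print(p,a,onz(c,[p],100),depthpt(c,[p]))
save(c,'w6.png')
c=cam('scene'); cv2.imwrite('pics/s6.png',cv2.resize(c['frame'][80:260,150:430,::-1],None,fx=2.5,fy=2.5))
m=blob(c,(100,100,40),(130,255,255),(200,90,340,220))
if m.any(): p,a=cen(m); print(p,a,onz(c,[p],100),depthpt(c,[p]))
E
```

```text
[399.87056276 -50.49213497 229.57659763] [-0.2573599  -0.10527639 -0.31969707] 11.65
[316.5824468085106, 108.24468085106383] 376.0 [[478.17062396 -51.26563255 100.        ]] [[478.18654833 -51.26971839 100.95915585]]
[278.4782608695652, 146.17391304347825] 46.0 [[478.09789336 -51.77280139 100.        ]] [[478.53290792 -51.49393628 100.58597603]]
```

View pics/s6.png

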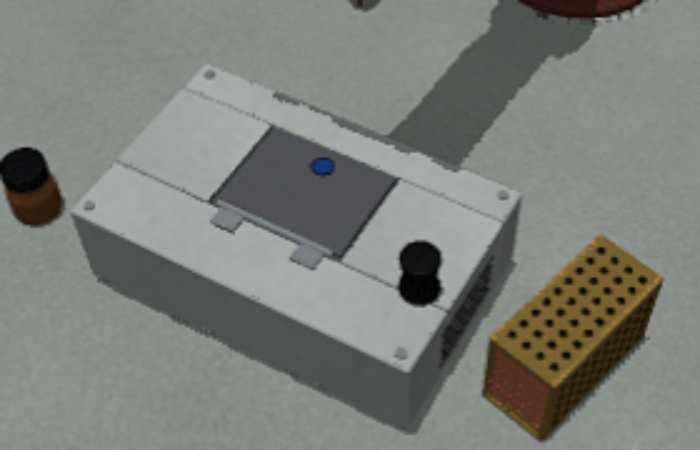

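The cover is shut and flush, with the blue mark back at its starting pixel (278.5, 146.2). The arm touches nothing, so I'm handing in.

```bash
python3 -c "
from workcell import arm; print(arm.job_done())"
```

```text
the job is handed in; nothing more can be done
None
```

The cover was popped open, the green reset button was pushed all the way in and came back out, and the cover was pushed shut and latched flush; I handed the job in at about 12 s, with the yellow button, magazine, jar and loupe left alone.

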